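# Roll the red-banded gas sample cylinder to the port line

### The arm

A 6-joint arm with a two-finger parallel gripper is mounted at the origin on the work surface. World frame = base frame: x ahead of the robot, y to its left, z up, the work surface at z = 0. Lengths are in m, angles in degrees, forces in N, time in s.
With the tool pointing down it reaches from about 0.4 to 0.825 m from the base axis. Payload 7 kg.
Tool frame: the origin (TCP) lies on the front face of the gripper's body, between the roots of the fingers; the fingertips stand 66 mm ahead of it and the grasp point (between the pads) lies 47 mm ahead of it; z points along the fingers, y is the line along which they close (so a half turn about z gives the same grasp; the last joint's range is limited). The gripper opens to 88 mm and grips with 3 to 60 N. Pads are 19 mm wide; open, the fingers measure 130 mm over their backs; the gripper's body (78 mm by 193 mm) begins 47 mm behind the grasp point.
Start: joints at [-58.149, 20.546, 0.682, 0, -70.136, -16.507], TCP at [0.179, -0.651, 0.292] pointing down, gripper open.
Joint ranges: [-176.03, 176.03], [-82.01, 121.73], [-58.28, 71.71], [-173.87, 95.51], [-174.79, -0.11], [-173.66, 173.66]. Speed limits (degrees/s): [136.94, 136.94, 172.46, 180, 180, 180].

### API

Orientations are given as [roll, pitch, yaw] about the fixed x, y, z axes, in that order (R = Rz(yaw) Ry(pitch) Rx(roll)).
In Python, from plant import ctrl gives the robot as it stands.
- The arm moves only by the tool send_rows, never from a script. Its argument "deltas" is a list of rows, each a list of 2 entries, a list of its own where there are three numbers: the shift along the tool's x, y, z each as a share of 800 mm, from -1 to 1, then the turn about the tool's z as a share of 90 degrees, from -1 to 1. A call has exactly 5 rows; each row is the pose to reach, as a shift and turn from the pose commanded when the call began, along the tool's axes at that moment; what a row does not reach only later rows make up. A row lasts 1/12 s, in which the tool goes at most 41.7 mm and 7.16 degrees, less where a joint would pass 70% of its speed; a pose out of reach is approached as far as the arm can. A call with a number of a shift or a turn outside -1 to 1 is refused whole. A call with a gripper value outside its range is refused whole. "gripper" is the opening, from 0 (shut) to 1 (fully open), set as the call begins (left out, the last holds). The fingers move at their own pace and stop on an object; the grip force is fixed at half the most. Time passes only in rows, so rows that repeat a pose let the fingers close, or fill a call up. It gives the time, the measured TCP pose, the force, the opening and the grip force at its end, in the units of the state.
- ctrl.get_obs(): the state, without advancing time (a new reading comes with each control period).
- ctrl.snapshot(name): name is "scene" or "top" or "wrist"; returns a dict with "color" (384x512x3 uint8, red, green, blue), "vertical_fov" (degrees; the focal length in pixels is half the picture's height over the tangent of half this angle, whatever the lens; pixels are square), "cx", "cy" (the principal point, pixels), "k1" (the pictures are not rectified: a ray, as slopes to the right and down, at radius r is drawn at 1 + k1 r^2 times it, then the intrinsics apply), "rvec" (rotation vector, rad) and "tvec" (3), from world to camera coordinates, as OpenCV has them. Camera axes: x right, y down, z forward; pixel columns grow to the right and rows downward; lengths in m; the calibration is good to about 2 mm. A picture is of the moment at which its call begins. There is no depth.
- ctrl.close_job(): hands the job in; it is judged then, once.
Trained networks look in a picture, given as the dict that the camera call returned (one of the last four; its "shot" number tells which), for a name from the list of things; names that differ only in an ending like _2 or _b are one class to them, and where a whole thing is asked for, a point or a joint stands for the part that bears it (a point fixed in the world has none). Each returns a list of dicts, best first, with "conf" (0 to 1); they miss things now and then, are a little off and sometimes report something else, mostly with a low value. They report only what shows in the picture. A call takes as long as a camera call. They do not tell look-alikes from the thing itself.
- ctrl.boxes_of(picture, thing): "xy" ([column, row] as shares, 0 to 1, of the picture: columns of its width, rows of its height, amid what is visible of it).
- ctrl.cut_out(picture, thing): "pixels" (384x512 bool, what is visible of it) and "xy" ([column, row] as shares, 0 to 1, of the picture: columns of its width, rows of its height, amid what is visible of it).
The state is a dict: "clock": time; "joint_pos": joint angles; "qvel": joint speeds; "tau": joint torques, N m; "tool_pos": TCP position; "orientation": TCP orientation; "force": force on the tool from outside, world axes, zero at the start; "moment": the same for the moment, N m; "opening": finger opening in m; "gripper_force": force on a finger pad.
Only numpy, scipy, OpenCV 4.12 (cv2) and the standard library are available. Lean on these libraries where they do the work, as an engineer would, in place of code of your own. Each camera call takes 0.05 s, during which the arm holds its last target. There are 200 camera calls.

### The job

Roll the red-banded sample cylinder across the mat by pushing its side, without lifting or dragging it, until it lies at rest along the yellow line, centred over the line and in front of the gas port. Do not let it run on past the line, and leave the blue-banded cylinder where it lies.

Things in the scene. Friction and masses are not known exactly. Their poses are not given: they have to be found in the camera images.
- red_cylinder: Loose steel gas cylinder with domed ends and two red bands, about 450 g, lying on the mat 130 to 220 mm to either side of the yellow line, nearly parallel to it. Body 50 mm diameter, 150 mm long (middle 100 mm straight); 182 mm with its brass necks. Origin on its axis at mid-length; x along the axis, y and z turn as it rolls. Let go at 0.1 m/s it rolls on about 10 mm.
- blue_cylinder: Bystander: the same kind of loose cylinder, same size and axes, with two blue bands, lying on the mat on the other side of the yellow line, 130 to 220 mm from it. To be left alone.
- line (a point): Centre of the flat yellow line (250 x 20 mm) on the fixed black mat (260 mm along the line, 640 across, top 4 mm above the bench; this point is on its top). x runs along the line, y across it (rolling direction), z up. A fixed grey gas port block, 44 mm high, stands past the line's +x end, nozzle tip 169 mm from here. A bottle, carton and screwdriver stand off the mat.
Mind the look-alikes: they are no part of the job. What is shaped like the red_cylinder but purple or turquoise is not meant.

How it is judged:
By the outcome, as a careful person would: the job done as asked, in the order asked, and still so for the second after the job is handed in, with the robot touching nothing.
It also fails if it takes over 38 s, if anything falls off the work surface, if the arm or the gripper's body presses on something with over 40 N, if the wrist force passes 120 N, or if a joint passes its speed limit or range.

## Working session

There is one attempt and no reset: what is moved stays moved. The work goes in short steps, Python scripts to look and compute and a tool call to move; the robot and the scene stay as the last step left them, time stands still between calls to the robot, and variables do not carry over. Pictures are saved under pics/ and viewed, at most 10 in all, crops included, and the job is handed in when it is done.

Besides the shell and the picture viewer there is one more tool, called after "Emit:" as name(argument=value, ...) on one line, values as JSON. send_rows: Moves the arm, as the interface text tells. Shift numbers are shares of 800 mm and turn numbers shares of 90 degrees, none past 1 either way. Its arguments: {"type":"object","properties":{"deltas":{"type":"array","items":{"type":"array"}},"gripper":{"type":"number"}},"required":["deltas"]}

```bash
mkdir -p pics; cat > h.py <<'E'
import numpy as np, cv2
from plant import ctrl
def cam(p):
    f=p["color"].shape[0]/2/np.tan(np.radians(p["vertical_fov"])/2)
    K=np.array([[f,0,p["cx"]],[0,f,p["cy"]],[0,0,1.]])
    return K,np.array([p["k1"],0,0,0,0.]),np.array(p["rvec"],float),np.array(p["tvec"],float)
def ground(p,px,z):
    K,d,r,t=cam(p)
    u=cv2.undistortPoints(np.array(px,float).reshape(-1,1,2),K,d).reshape(-1,2)
    R=cv2.Rodrigues(r)[0]; c=-R.T@t
    D=np.c_[u,np.ones(len(u))]@R
    return c+D*((z-c[2])/D[:,2])[:,None]
def proj(p,X):
    K,d,r,t=cam(p); return cv2.projectPoints(np.array(X,float),r,t,K,d)[0].reshape(-1,2)
def save(p,n): cv2.imwrite(f"pics/{n}.png",p["color"][:,:,::-1])
E
python3 - <<'E'
from h import *
for n in ("top","scene"):
    p=ctrl.snapshot(n); save(p,n+"0")
    K,d,r,t=cam(p); print(n,-cv2.Rodrigues(r)[0].T@t,K[0,0])
    for th in("red_cylinder","blue_cylinder","line"):
        for o in ctrl.cut_out(p,th):
            px=np.array(o["xy"])*[512,384]; print(th,o["conf"],px,ground(p,[px],.029 if th!="line" else .004)[0].round(4),o["pixels"].sum())
s=ctrl.get_obs();print(s["clock"],s["tool_pos"],s["orientation"])
E
```

```text
top [0.39112457 0.10268231 1.07322167] 353.51553260438834
red_cylinder 0.87 [236.3904 186.5088] [0.5466 0.181  0.029 ] 802
red_cylinder 0.78 [217.2928 266.688 ] [0.3093 0.2286 0.029 ] 914
red_cylinder 0.75 [144.1792 156.5952] [0.6322 0.4679 0.029 ] 828
red_cylinder 0.66 [378.9824 108.5184] [ 0.8039 -0.2544  0.029 ] 830
blue_cylinder 0.93 [349.5936 192.3072] [ 0.5377 -0.1577  0.029 ] 798
line 0.73 [300.3904 189.0816] [ 0.5473 -0.0129  0.004 ] 16433
scene [ 1.59309452 -0.0024556   0.86621717] 418.7931564294207
red_cylinder 0.84 [378.9824 209.2032] [0.6554 0.4624 0.029 ] 725
red_cylinder 0.8 [143.0016 262.8096] [ 0.8042 -0.2382  0.029 ] 896
red_cylinder 0.67 [289.9968 154.7136] [0.3229 0.238  0.029 ] 535
red_cylinder 0.57 [286.8224 194.9184] [0.5552 0.1902 0.029 ] 530
blue_cylinder 0.67 [178.688  202.5984] [ 0.5576 -0.1542  0.029 ] 580
blue_cylinder 0.47 [285.5936 194.9952] [0.5551 0.1862 0.029 ] 523
line 0.88 [225.6896 210.5088] [ 0.582  -0.0083  0.004 ] 10188
0.4 [ 0.17857307 -0.65087262  0.29201331] [ 1.79984281e+02 -2.14075271e-04 -1.64657618e+02]
```

View pics/top0.png

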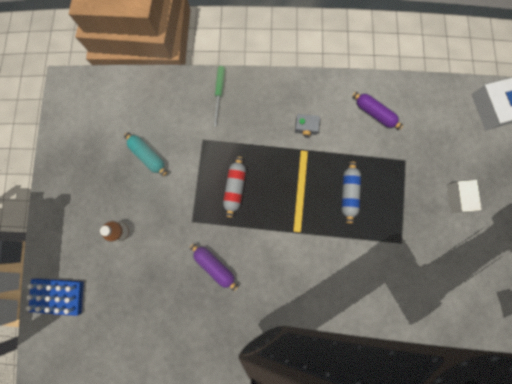

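View pics/scene0.png

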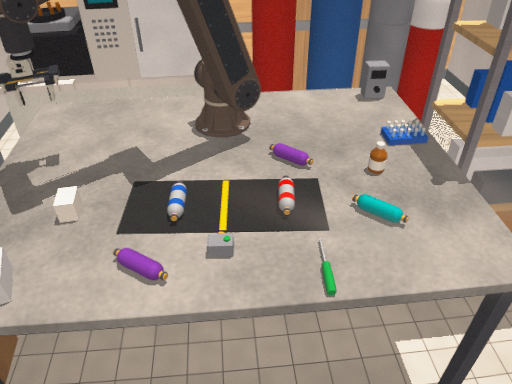

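The top view shows the red-banded cylinder at about (235,187), the yellow line at x≈300 (rows 152–231), the port at (307,124) and the blue cylinder at (351,192). The purple and turquoise ones are look-alikes. Next I'll measure the line frame and the cylinder's pose in that frame.

```bash
cat >> h.py <<'E'
def line(p):
    c=p["color"].astype(int); m=((c[:,:,0]>150)&(c[:,:,1]>110)&(c[:,:,2]<90)).astype(np.uint8)
    n,l,s,_=cv2.connectedComponentsWithStats(m); k=1+np.argmax(s[1:,4])
    v,u=np.nonzero(l==k); P=ground(p,np.c_[u,v],.004)[:,:2]
    (c,sz,_)=cv2.minAreaRect(P.astype(np.float32)); 
    w,V=np.linalg.eigh(np.cov(P.T)); d=V[:,1]*np.sign(V[0,1])
    return np.array(c),d,sz
def cyl(p,th,near):
    """fit pose (x,y,yaw) by matching hull of model silhouette to mask"""
    from scipy.optimize import minimize
    best=min(ctrl.cut_out(p,th),key=lambda o:np.hypot(*(ground(p,[np.array(o["xy"])*[512,384]],.029)[0,:2]-near)))
    m=best["pixels"]; ys,xs=np.nonzero(m)
    prof=np.array([(-.091,.007),(-.077,.008),(-.075,.010),(-.065,.020),(-.05,.025),(.05,.025),(.065,.02),(.075,.01),(.077,.008),(.091,.007)])
    a=np.linspace(0,2*np.pi,16)
    def sil(q):
        d=np.array([np.cos(q[2]),np.sin(q[2]),0]); e=np.array([-d[1],d[0],0])
        X=[np.array([q[0],q[1],.029])+d*x+e*r*np.cos(t)+np.array([0,0,1])*r*np.sin(t) for x,r in prof for t in a]
        im=np.zeros((384*4,512*4),np.uint8)
        cv2.fillConvexPoly(im,cv2.convexHull((proj(p,X)*4+1.5).round().astype(np.int32)),255)
        return cv2.resize(im,(512,384),interpolation=cv2.INTER_AREA)/255.
    g=ground(p,[np.array(best["xy"])*[512,384]],.029)[0]
    P=ground(p,np.c_[xs,ys],.029)[:,:2]; w,V=np.linalg.eigh(np.cov(P.T)); d=V[:,1]*np.sign(V[0,1])
    f=lambda q:np.abs(sil(q)-m).sum()
    x0=np.array([g[0],g[1],np.arctan2(d[1],d[0])])
    r=minimize(f,x0,method="Nelder-Mead",options=dict(initial_simplex=x0+np.array([[0,0,0],[.01,0,0],[0,.01,0],[0,0,.1]]),xatol=1e-4,fatol=.1))
    return r.x,r.fun,m.sum()
def report(n="top",near=(.55,.18),blue=False):
    p=ctrl.snapshot(n); c,d,sz=line(p); e=np.array([-d[1],d[0]])
    print(n,"line",c.round(4),"yaw",np.degrees(np.arctan2(d[1],d[0])).round(2),np.round(sz,3))
    for th,nr in [("red_cylinder",near)]+([("blue_cylinder",(.54,-.157))] if blue else []):
        q,r,N=cyl(p,th,np.array(nr)); v=q[:2]-c
        print(th,q[:2].round(4),"yaw",np.degrees(q[2]).round(2),"along",(v@d).round(4),"across",(v@e).round(4),"res",r,N)
    return p
E
python3 - <<'E'
from h import *
report("top",blue=True); report("scene",blue=True)
E
```

```text
top line [ 0.5434 -0.0128] yaw -4.44 [0.021 0.25 ]
red_cylinder [0.5475 0.1884] yaw -7.49 along -0.0115 across 0.2009 res 62.0 829
blue_cylinder [ 0.5405 -0.1612] yaw -3.72 along 0.0086 across -0.1482 res 72.41960784313724 825
scene line [-1.0595  1.8258] yaw -17.38 [0.238 0.486]
red_cylinder [0.5438 0.1868] yaw -7.93 along 2.0197 across -1.0851 res 27.87450980392157 507
blue_cylinder [ 0.54   -0.1591] yaw -4.0 along 2.1194 across -1.4164 res 32.67058823529412 519
```

Emit:
send_rows(deltas=[[[-0.042, 0.026, 0], -0.076], [[-0.084, 0.052, 0], -0.152], [[-0.126, 0.078, 0], -0.228], [[-0.168, 0.104, 0], -0.304], [[-0.21, 0.13, 0], -0.38]], gripper=0.5)

```text
clock: 1.12
tool_pos: [0.3139, -0.5048, 0.2923]
orientation: [-180.0, -0.0, -130.1]
force: [1.1, 0.6, -0.2]
opening: 0.0599
gripper_force: 0.0
```

```bash
cat >> h.py <<'E'
def go(x,y,z,yaw):
    s=ctrl.get_obs(); P=np.array(s["tool_pos"]); o=s["orientation"]; ps=np.radians(o[2])
    D=np.array([x,y,z])-P; c,n=np.cos(ps),np.sin(ps)
    print("t",round(s["clock"],2),"pos",P.round(4),"rpy",np.round(o,2),"op",round(s["opening"],4),"F",np.round(s["force"],1))
    print("shift shares",(np.array([c*D[0]+n*D[1],n*D[0]-c*D[1],-D[2]])/.8).round(4),"turn",round(-((yaw-o[2]+180)%360-180)/90,3),"mm",np.linalg.norm(D)*1000)
E
python3 -c "
from h import *
go(.5,-.3,.292,-90);go(.546,.26,.2,-90)"
```

```text
t 1.12 pos [ 0.3139 -0.5048  0.2923] rpy [-179.98   -0.   -130.14] op 0.0599 F [ 1.1  0.6 -0.2]
shift shares [-0.3457 -0.0128  0.0004] turn -0.446 mm 276.72425727096436
t 1.12 pos [ 0.3139 -0.5048  0.2923] rpy [-179.98   -0.   -130.14] op 0.0599 F [ 1.1  0.6 -0.2]
shift shares [-0.9178  0.3945  0.1154] turn -0.446 mm 804.5468700532142
```

Emit:
send_rows(deltas=[[[-0.05, 0, 0], -0.076], [[-0.1, 0, 0], -0.152], [[-0.15, 0, 0], -0.228], [[-0.2, 0, 0], -0.304], [[-0.25, 0, 0], -0.38]])

```text
clock: 1.53
tool_pos: [0.4438, -0.3523, 0.2926]
orientation: [-180.0, -0.0, -95.9]
force: [1.4, -0.8, -0.8]
opening: 0.0438
gripper_force: 0.0
```

```bash
python3 -c "
from h import *
go(.546,.26,.2,-90)"
```

```text
t 1.53 pos [ 0.4438 -0.3523  0.2926] rpy [-1.7996e+02 -1.0000e-02 -9.5910e+01] op 0.0438 F [ 1.4 -0.8 -0.8]
shift shares [-0.7745 -0.0483  0.1158] turn -0.066 mm 627.6417861694673
```

Emit:
send_rows(deltas=[[[-0.05, -0.004, 0], -0.013], [[-0.1, -0.008, 0], -0.026], [[-0.15, -0.012, 0], -0.04], [[-0.2, -0.016, 0], -0.053], [[-0.25, -0.02, 0], -0.066]])

```text
clock: 1.95
tool_pos: [0.4805, -0.155, 0.2925]
orientation: [-180.0, 0.0, -90.3]
force: [1.7, 0.5, -0.6]
opening: 0.0437
gripper_force: 0.0
```

Emit:
send_rows(deltas=[[[-0.05, -0.005, 0], 0], [[-0.1, -0.01, 0], 0], [[-0.15, -0.015, 0], 0], [[-0.2, -0.02, 0], 0], [[-0.25, -0.025, 0], 0]])

```text
clock: 2.37
tool_pos: [0.5014, 0.045, 0.2927]
orientation: [-179.9, 0.0, -90.3]
force: [1.2, 0.0, 0.6]
opening: 0.0438
gripper_force: 0.0
```

```bash
python3 -c "
from h import *
go(.546,.26,.2,-90)"
```

```text
t 2.37 pos [0.5014 0.045  0.2927] rpy [-1.7994e+02  3.0000e-02 -9.0300e+01] op 0.0438 F [1.2 0.  0.6]
shift shares [-0.269  -0.0544  0.1159] turn -0.003 mm 238.3399033342508
```

Emit:
send_rows(deltas=[[[-0.05, -0.011, 0.015], -0.001], [[-0.1, -0.022, 0.03], -0.002], [[-0.15, -0.033, 0.045], -0.003], [[-0.2, -0.044, 0.06], -0.003], [[-0.24, -0.055, 0.075], -0.003]])

```text
clock: 2.78
tool_pos: [0.5468, 0.2372, 0.2322]
orientation: [-179.9, 0.0, -90.0]
force: [0.2, -0.8, 1.3]
opening: 0.0437
gripper_force: 0.0
```

```bash
python3 -c "
from h import *
go(.546,.26,.08,-90)"
```

```text
t 2.78 pos [0.5468 0.2372 0.2322] rpy [-1.7994e+02  5.0000e-02 -9.0000e+01] op 0.0437 F [ 0.2 -0.8  1.3]
shift shares [-0.0285  0.001   0.1903] turn 0.0 mm 153.90075153496772
```

Emit:
send_rows(deltas=[[[-0.028, 0.001, 0.03], 0], [[-0.028, 0.001, 0.08], 0], [[-0.028, 0.001, 0.13], 0], [[-0.028, 0.001, 0.17], 0], [[-0.028, 0.001, 0.19], 0]])

```text
clock: 3.2
tool_pos: [0.544, 0.256, 0.0758]
orientation: [179.7, -0.2, -90.1]
force: [-0.2, -0.6, 0.1]
opening: 0.0437
gripper_force: 0.0
```

```bash
python3 -c "
from h import *
go(.546,.06,.08,-90)
p=ctrl.snapshot('scene'); save(p,'s1'); cv2.imwrite('pics/s1c.png',cv2.resize(p['color'][140:240,200:340,::-1],None,fx=5,fy=5))"
```

```text
t 3.2 pos [0.544  0.256  0.0758] rpy [179.75  -0.19 -90.06] op 0.0437 F [-0.2 -0.6  0.1]
shift shares [ 0.245  -0.0027 -0.0052] turn -0.001 mm 196.05045141880228
```

View pics/s1c.png

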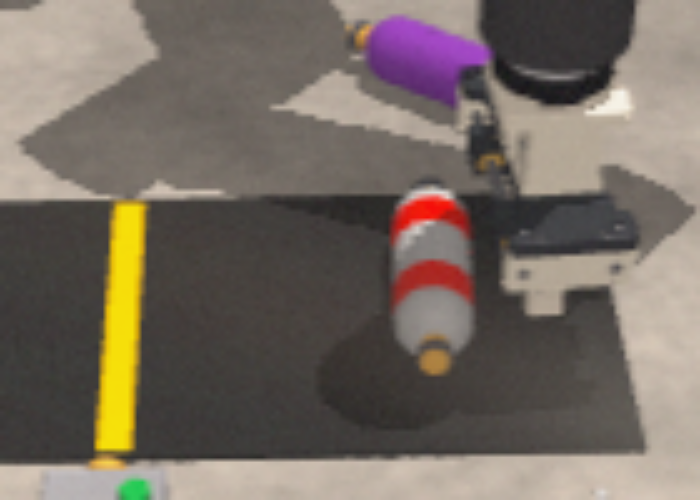

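The gripper is standing clear to the right of the red cylinder, which is at crop (430,280). I'll approach slowly.

Emit:
send_rows(deltas=[[[0.006, -0.001, 0], 0], [[0.012, -0.002, 0], 0], [[0.018, -0.002, 0], 0], [[0.024, -0.002, 0], 0], [[0.03, -0.002, 0], 0]])

```text
clock: 3.67
tool_pos: [0.5481, 0.2328, 0.0818]
orientation: [-179.9, 0.1, -90.1]
force: [-0.3, 0.2, -0.1]
opening: 0.044
gripper_force: 0.0
```

Emit:
send_rows(deltas=[[[0.006, 0, 0], 0], [[0.012, 0, 0], 0], [[0.018, 0, 0], 0], [[0.024, 0, 0], 0], [[0.03, 0, 0], 0]])

```text
clock: 4.08
tool_pos: [0.5474, 0.2085, 0.0802]
orientation: [180.0, -0.0, -90.1]
force: [-1.0, 0.2, -0.6]
opening: 0.0441
gripper_force: 0.2
```

```bash
python3 -c "
from h import *
go(.546,.06,.08,-90)
report('scene')"
```

```text
t 4.08 pos [0.5474 0.2085 0.0802] rpy [179.99  -0.   -90.05] op 0.0441 F [-1.   0.2 -0.6]
shift shares [0.1857 0.0016 0.0002] turn -0.001 mm 148.55050579377638
scene line [ 0.5429 -0.0119] yaw -4.45 [0.023 0.248]
red_cylinder [0.5511 0.166 ] yaw -6.11 along -0.0057 across 0.1781 res 92.03529411764706 429
```

Emit:
send_rows(deltas=[[[0.006, 0, 0], 0], [[0.012, 0, 0], 0], [[0.018, 0, 0], 0], [[0.024, 0, 0], 0], [[0.03, 0, 0], 0]])

```text
clock: 4.6
tool_pos: [0.5475, 0.1847, 0.0802]
orientation: [-180.0, -0.0, -90.0]
force: [0.9, 0.3, 0.5]
opening: 0.0435
gripper_force: 0.2
```

Emit:
send_rows(deltas=[[[0.006, 0, 0], 0], [[0.012, 0, 0], 0], [[0.018, 0, 0], 0], [[0.024, 0, 0], 0], [[0.03, 0, 0], 0]])

```text
clock: 5.02
tool_pos: [0.5475, 0.1606, 0.0802]
orientation: [180.0, 0.0, -90.0]
force: [0.2, 0.6, 0.6]
opening: 0.044
gripper_force: 0.2
```

```bash
python3 -c "
from h import *
go(.546,.06,.08,-90)
p=report('scene',(.55,.13))
report('top',(.55,.13))
cv2.imwrite('pics/s2c.png',cv2.resize(p['color'][140:260,160:340,::-1],None,fx=4,fy=4))"
```

```text
t 5.02 pos [0.5475 0.1606 0.0802] rpy [180.     0.   -90.05] op 0.044 F [0.2 0.6 0.6]
shift shares [0.1257 0.0017 0.0002] turn -0.001 mm 100.60512986954517
scene line [ 0.5429 -0.012 ] yaw -4.4 [0.022 0.248]
red_cylinder [0.5411 0.1187] yaw -5.44 along -0.0119 across 0.1302 res 102.40392156862745 414
top line [ 0.5446 -0.013 ] yaw -4.43 [0.023 0.252]
red_cylinder [0.5413 0.1118] yaw -7.1 along -0.013 across 0.1242 res 356.01960784313724 513
```

View pics/s2c.png

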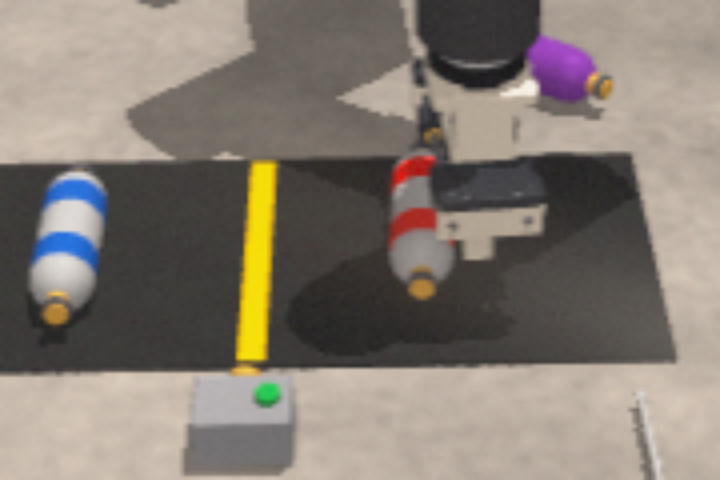

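Emit:
send_rows(deltas=[[[-0.03, 0, 0], 0], [[-0.06, 0, 0], 0], [[-0.09, 0, 0], 0], [[-0.09, 0, 0], 0], [[-0.09, 0, 0], 0]])

```text
clock: 5.63
tool_pos: [0.5474, 0.2344, 0.08]
orientation: [-180.0, 0.0, -89.9]
force: [-0.1, -0.9, 0.1]
opening: 0.0438
gripper_force: 0.0
```

```bash
python3 -c "
from h import *
go(.546,.06,.08,-90)
p=report('scene',(.55,.12))
p=report('top',(.55,.12))
"
```

```text
t 5.63 pos [0.5474 0.2344 0.08  ] rpy [-180.      0.    -89.93] op 0.0438 F [-0.1 -0.9  0.1]
shift shares [ 0.2181  0.002  -0.    ] turn 0.001 mm 174.4494162376892
scene line [ 0.5429 -0.012 ] yaw -4.43 [0.022 0.248]
red_cylinder [0.5391 0.1066] yaw -6.2 along -0.0129 across 0.118 res 32.909803921568624 478
top line [ 0.5436 -0.0127] yaw -4.42 [0.023 0.254]
red_cylinder [0.5388 0.1076] yaw -6.19 along -0.0141 across 0.1195 res 53.34117647058824 888
```

The cylinder rolls freely, with its yaw hardly changing (relative yaw −1.8°, along −14 mm). I'll tap its −x end briskly, well short of the line, to bring the yaw and axial drift back.

Emit:
send_rows(deltas=[[[0.02, 0.008, 0], -0.02], [[0.04, 0.016, 0], -0.04], [[0.06, 0.023, 0], -0.044], [[0.068, 0.023, 0], -0.044], [[0.068, 0.023, 0], -0.044]])

```text
clock: 6.25
tool_pos: [0.5287, 0.1768, 0.0804]
orientation: [180.0, -0.0, -86.2]
force: [0.4, -0.1, 0.0]
opening: 0.0438
gripper_force: 0.0
```

Emit:
send_rows(deltas=[[[0.016, 0, 0], 0], [[0.034, 0, 0], 0], [[0.052, 0, 0], 0], [[0.02, 0, 0], 0], [[-0.03, 0, 0], 0]])

```text
clock: 6.67
tool_pos: [0.5274, 0.199, 0.08]
orientation: [179.9, -0.0, -86.4]
force: [0.8, 0.6, -0.4]
opening: 0.0441
gripper_force: 0.0
```

```bash
python3 -c "
from h import *
go(.529,.18,.08,-86)
p=report('scene',(.55,.1))
p=report('top',(.55,.1))
go(.529,.18,.08,-86)
"
```

```text
t 6.67 pos [0.5274 0.199  0.08  ] rpy [ 1.7992e+02 -5.0000e-02 -8.6430e+01] op 0.0441 F [ 0.8  0.6 -0.4]
shift shares [ 0.0238 -0.0005 -0.    ] turn -0.005 mm 19.056168479094687
scene line [ 0.5429 -0.012 ] yaw -4.4 [0.022 0.248]
red_cylinder [0.5405 0.0772] yaw 0.32 along -0.0092 across 0.0888 res 25.47450980392157 518
top line [ 0.5447 -0.0129] yaw -4.41 [0.023 0.252]
red_cylinder [0.5399 0.0699] yaw 0.34 along -0.0111 across 0.0822 res 73.90196078431373 866
t 6.87 pos [0.5275 0.2027 0.0799] rpy [ 1.7998e+02 -1.0000e-02 -8.6030e+01] op 0.0439 F [-1.4 -1.8 -1.1]
shift shares [ 0.0284  0.0001 -0.0001] turn -0.0 mm 22.74568199657027
```

```bash
python3 -c "
from h import *
p=report('top',(.55,.07))
p=report('top',(.55,.07))
go(.541,.12,.08,-90)
"
```

```text
top line [ 0.5438 -0.0128] yaw -4.42 [0.023 0.254]
red_cylinder [0.5403 0.0594] yaw 1.28 along -0.009 across 0.0717 res 49.32156862745098 862
top line [ 0.5447 -0.0129] yaw -4.41 [0.023 0.252]
red_cylinder [0.5388 0.0533] yaw 0.91 along -0.0109 across 0.0655 res 66.21176470588236 829
t 7.07 pos [0.5274 0.2016 0.08  ] rpy [ 1.7997e+02 -2.0000e-02 -8.6150e+01] op 0.0438 F [ 0.2 -0.7 -0.3]
shift shares [ 0.1029 -0.0101  0.    ] turn 0.043 mm 82.69631850794808
```

```bash
python3 -c "
from h import *
go(.551,.13,.08,-94.4)
"
```

```text
t 7.07 pos [0.5274 0.2016 0.08  ] rpy [ 1.7997e+02 -2.0000e-02 -8.6150e+01] op 0.0438 F [ 0.2 -0.7 -0.3]
shift shares [ 0.0912 -0.0235  0.    ] turn 0.092 mm 75.3653396807579
```

Emit:
send_rows(deltas=[[[0.02, -0.01, 0], 0.04], [[0.045, -0.02, 0], 0.08], [[0.07, -0.024, 0], 0.092], [[0.085, -0.024, 0], 0.092], [[0.09, -0.024, 0], 0.092]])

```text
clock: 7.48
tool_pos: [0.5512, 0.1297, 0.08]
orientation: [180.0, -0.0, -94.5]
force: [0.8, 0.0, -0.6]
opening: 0.044
gripper_force: 0.0
```

```bash
python3 -c "
from h import *
p=report('scene',(.55,.05))
p=report('top',(.55,.05))
go(.551,.09,.08,-94.4)
"
```

```text
scene line [ 0.5458 -0.0123] yaw -4.69 [0.022 0.242]
red_cylinder [0.5408 0.0323] yaw 1.44 along -0.0086 across 0.044 res 26.898039215686275 520
top line [ 0.5466 -0.0132] yaw -4.87 [0.022 0.248]
red_cylinder [0.5394 0.0327] yaw 0.78 along -0.011 across 0.0451 res 64.84705882352941 832
t 7.68 pos [0.5515 0.1323 0.0803] rpy [-1.7998e+02  1.0000e-02 -9.4360e+01] op 0.044 F [ 0.7 -0.2  0. ]
shift shares [ 0.0528 -0.0033  0.0004] turn 0.0 mm 42.28647104924597
```

Emit:
send_rows(deltas=[[[0.02, -0.005, 0], 0], [[0.04, -0.01, 0], 0], [[0.055, -0.01, 0], 0], [[0.058, -0.01, 0], 0], [[0.058, -0.01, 0], 0]])

```text
clock: 8.1
tool_pos: [0.5557, 0.085, 0.0802]
orientation: [180.0, -0.0, -94.4]
force: [-0.1, 0.9, -0.4]
opening: 0.0439
gripper_force: 0.0
```

Emit:
send_rows(deltas=[[[0.009, 0, 0], 0], [[0.018, 0, 0], 0], [[0.027, 0, 0], 0], [[0, 0, 0], 0], [[-0.03, 0, 0], 0]])

```text
clock: 8.52
tool_pos: [0.5574, 0.1079, 0.0802]
orientation: [180.0, -0.0, -94.5]
force: [-0.2, -0.1, -0.6]
opening: 0.0435
gripper_force: 0.0
```

```bash
python3 -c "
from h import *
p=report('top',(.55,.04))
p=report('top',(.55,.04))
p=report('scene',(.55,.04))
p=report('top',(.55,.04))
go(.551,.09,.08,-94.4)
"
```

```text
top line [ 0.5103 -0.0116] yaw -6.56 [0.02 0.17]
red_cylinder [0.5371 0.0141] yaw -1.98 along 0.0237 across 0.0287 res 59.52941176470588 904
top line [ 0.4515 -0.0067] yaw -9.81 [0.051 0.018]
red_cylinder [0.5402 0.0083] yaw -2.14 along 0.0849 across 0.0299 res 50.41176470588235 880
scene line [0.7281 0.8652] yaw -12.29 [0.042 0.088]
red_cylinder [0.537  0.0014] yaw -2.75 along -0.0028 across -0.8847 res 37.521568627450975 477
top line [ 0.4454 -0.0068] yaw -19.17 [0.039 0.018]
red_cylinder [ 0.5379 -0.0008] yaw -2.48 along 0.0854 across 0.036 res 55.69803921568628 864
t 8.92 pos [0.5575 0.1085 0.0801] rpy [ 1.7998e+02 -1.0000e-02 -9.4400e+01] op 0.0436 F [ 0.1  0.3 -0.5]
shift shares [0.0237 0.0063 0.0001] turn 0.0 mm 19.610521062051365
```

```bash
cat >> h.py <<'E'
def line(p): a=np.radians(-4.43); return np.array([.5436,-.0128]),np.array([np.cos(a),np.sin(a)]),(0,0)
E
python3 -c "
from h import *
p=report('top',(.55,.0))
p=report('top',(.55,.0))
p=report('scene',(.55,.0))
go(.54,.06,.08,-94.4)
"
```

```text
top line [ 0.5436 -0.0128] yaw -4.43 [0 0]
red_cylinder [ 0.7983 -0.2499] yaw 54.6 along 0.2722 across -0.2167 res 49.68235294117647 835
top line [ 0.5436 -0.0128] yaw -4.43 [0 0]
red_cylinder [ 0.5378 -0.0052] yaw -1.51 along -0.0063 across 0.0071 res 55.96078431372549 902
scene line [ 0.5436 -0.0128] yaw -4.43 [0 0]
red_cylinder [ 0.5364 -0.0057] yaw -2.86 along -0.0077 across 0.0065 res 36.52941176470588 489
t 9.22 pos [0.5578 0.109  0.0802] rpy [-180.     -0.    -94.38] op 0.0437 F [-0.3 -0.2  0.5]
shift shares [0.0627 0.0175 0.0002] turn 0.0 mm 52.08020963186593
```

```bash
python3 -c "
from h import *
for i in range(2):
  p=report('scene',(.54,.0))
  p=report('top',(.54,.0))
cv2.imwrite('pics/t3c.png',cv2.resize(p['color'][110:250,190:410,::-1],None,fx=3.5,fy=3.5))
go(.556,.06,.08,-94.4)
"
```

```text
scene line [ 0.5436 -0.0128] yaw -4.43 [0 0]
red_cylinder [ 0.5377 -0.0057] yaw -2.77 along -0.0064 across 0.0066 res 19.27843137254902 523
top line [ 0.5436 -0.0128] yaw -4.43 [0 0]
red_cylinder [ 0.5383 -0.0048] yaw -2.31 along -0.0059 across 0.0075 res 54.87843137254902 847
scene line [ 0.5436 -0.0128] yaw -4.43 [0 0]
red_cylinder [ 0.5376 -0.0058] yaw -3.39 along -0.0066 across 0.0065 res 38.462745098039214 491
top line [ 0.5436 -0.0128] yaw -4.43 [0 0]
red_cylinder [ 0.5381 -0.0048] yaw -1.83 along -0.0061 across 0.0075 res 74.4156862745098 925
t 9.62 pos [0.5578 0.1092 0.0801] rpy [180.    -0.   -94.37] op 0.0439 F [0.6 1.2 0.5]
shift shares [ 0.0615 -0.0025  0.0002] turn 0.0 mm 49.24042486380277
```

View pics/t3c.png

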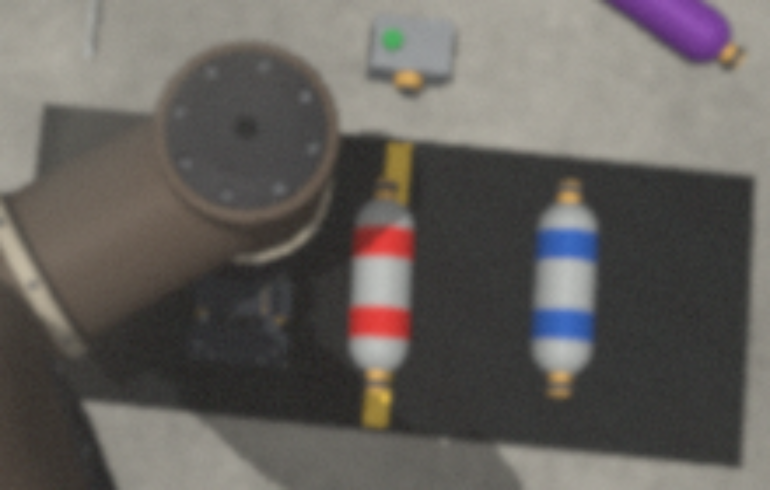

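At rest about 7 mm short of the line with 2° yaw; the crop shows it at (380,290), slightly left of the line at the port end. I'll finish with a creeping push.

Emit:
send_rows(deltas=[[[0.025, -0.002, 0], 0], [[0.05, -0.004, 0], 0], [[0.072, -0.005, 0], 0], [[0.084, -0.005, 0], 0], [[0.089, -0.005, 0], 0]])

```text
clock: 10.03
tool_pos: [0.5561, 0.0367, 0.0801]
orientation: [180.0, -0.0, -94.4]
force: [0.1, 0.7, 0.0]
opening: 0.044
gripper_force: 0.0
```

Emit:
send_rows(deltas=[[[0.002, 0, 0], 0], [[0.004, 0, 0], 0], [[0.006, 0, 0], 0], [[0.008, 0, 0], 0], [[0.01, 0, 0], 0]])

```text
clock: 10.45
tool_pos: [0.556, 0.0304, 0.0803]
orientation: [-180.0, 0.0, -94.3]
force: [0.3, 0.4, 0.8]
opening: 0.0441
gripper_force: 0.1
```

```bash
python3 -c "
from h import *
p=report('scene',(.54,-.01))
p=report('top',(.54,-.01))
go(.556,.0207,.08,-94.4)
"
```

```text
scene line [ 0.5436 -0.0128] yaw -4.43 [0 0]
red_cylinder [ 0.5416 -0.0137] yaw 5.66 along -0.0019 across -0.001 res 307.5882352941176 209
top line [ 0.5436 -0.0128] yaw -4.43 [0 0]
red_cylinder [ 0.5071 -0.0178] yaw -13.51 along -0.036 across -0.0078 res 631.6392156862745 256
t 10.65 pos [0.5557 0.0301 0.0802] rpy [180.    -0.   -94.36] op 0.0441 F [ 0.3 -0.1  0.3]
shift shares [ 0.0116 -0.0013  0.0002] turn 0.0 mm 9.371001712962643
```

Emit:
send_rows(deltas=[[[-0.02, 0, 0], 0], [[-0.05, 0, 0], 0], [[-0.08, 0, 0], 0], [[-0.1, 0, 0], 0], [[-0.1, 0, 0], 0]])

```text
clock: 11.07
tool_pos: [0.5626, 0.1125, 0.0803]
orientation: [-179.9, 0.0, -94.2]
force: [-0.3, 0.3, 0.1]
opening: 0.0438
gripper_force: 0.0
```

```bash
python3 -c "
from h import *
for i in range(2):
  p=report('scene',(.54,-.01))
  p=report('top',(.54,-.01))
go(.556,.028,.08,-94.4)
"
```

```text
scene line [ 0.5436 -0.0128] yaw -4.43 [0 0]
red_cylinder [ 0.5387 -0.0092] yaw -2.19 along -0.0051 across 0.0032 res 24.658823529411766 531
top line [ 0.5436 -0.0128] yaw -4.43 [0 0]
red_cylinder [ 0.5383 -0.0081] yaw -1.73 along -0.0057 across 0.0043 res 68.0078431372549 835
scene line [ 0.5436 -0.0128] yaw -4.43 [0 0]
red_cylinder [ 0.5407 -0.0085] yaw -1.16 along -0.0032 across 0.0041 res 33.09411764705882 545
top line [ 0.5436 -0.0128] yaw -4.43 [0 0]
red_cylinder [ 0.5378 -0.0079] yaw -1.9 along -0.0062 across 0.0044 res 62.0 851
t 11.47 pos [0.5618 0.109  0.0802] rpy [179.99  -0.   -94.42] op 0.0434 F [0.1 0.1 0.5]
shift shares [ 0.1015 -0.0006  0.0002] turn -0.0 mm 81.24085174139391
```

Emit:
send_rows(deltas=[[[0.03, 0, 0], 0], [[0.06, 0, 0], 0], [[0.082, 0, 0], 0], [[0.091, 0, 0], 0], [[0.094, 0, 0], 0]])

```text
clock: 11.88
tool_pos: [0.5558, 0.0332, 0.0802]
orientation: [180.0, -0.0, -94.5]
force: [-0.6, 0.1, -0.3]
opening: 0.0438
gripper_force: 0.0
```

Emit:
send_rows(deltas=[[[0.002, 0, 0], 0], [[0.004, 0, 0], 0], [[0.006, 0, 0], 0], [[0.008, 0, 0], 0], [[0.009, 0, 0], 0]])

```text
clock: 12.3
tool_pos: [0.5557, 0.028, 0.0802]
orientation: [-180.0, 0.0, -94.3]
force: [0.0, 0.1, 0.0]
opening: 0.0436
gripper_force: 0.1
```

Emit:
send_rows(deltas=[[[0, 0, 0], 0], [[-0.02, 0, 0], 0], [[-0.05, 0, 0], 0], [[-0.08, 0, 0], 0], [[-0.11, 0, 0], 0]])

```text
clock: 12.72
tool_pos: [0.5623, 0.1163, 0.0802]
orientation: [-180.0, 0.0, -94.4]
force: [0.0, -0.5, 0.4]
opening: 0.0437
gripper_force: 0.0
```

```bash
python3 -c "
from h import *
for i in range(2):
  p=report('scene',(.54,-.01))
  p=report('top',(.54,-.01),blue=True)
cv2.imwrite('pics/t4c.png',cv2.resize(p['color'][110:250,190:410,::-1],None,fx=3.5,fy=3.5))
go(.556,.026,.08,-94.4)
"
```

```text
scene line [ 0.5436 -0.0128] yaw -4.43 [0 0]
red_cylinder [ 0.5375 -0.0104] yaw -1.52 along -0.0063 across 0.0019 res 29.129411764705882 505
top line [ 0.5436 -0.0128] yaw -4.43 [0 0]
red_cylinder [ 0.5383 -0.009 ] yaw -1.44 along -0.0055 across 0.0033 res 70.64313725490197 895
blue_cylinder [ 0.5411 -0.1616] yaw -4.05 along 0.009 across -0.1485 res 123.05098039215687 766
scene line [ 0.5436 -0.0128] yaw -4.43 [0 0]
red_cylinder [ 0.5392 -0.0103] yaw -2.07 along -0.0046 across 0.0022 res 59.752941176470586 458
top line [ 0.5436 -0.0128] yaw -4.43 [0 0]
red_cylinder [ 0.5362 -0.0093] yaw -2.48 along -0.0077 across 0.0029 res 60.69803921568627 854
blue_cylinder [ 0.5392 -0.1603] yaw -3.11 along 0.007 across -0.1474 res 59.537254901960786 853
t 13.22 pos [0.5622 0.1146 0.0802] rpy [179.99  -0.   -94.42] op 0.0438 F [ 0.7 -0.2  0. ]
shift shares [ 0.111  -0.0008  0.0002] turn -0.0 mm 88.80330627012832
```

View pics/t4c.png

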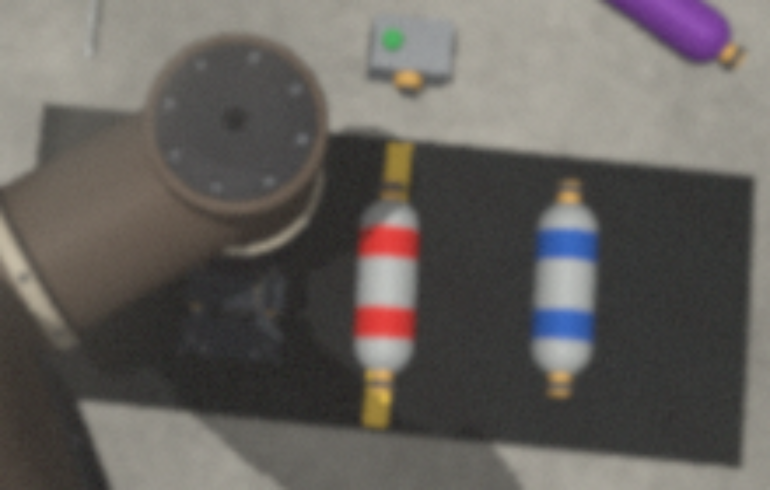

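Emit:
send_rows(deltas=[[[0.03, 0, 0], 0], [[0.06, 0, 0], 0], [[0.085, 0, 0], 0], [[0.1, 0, 0], 0], [[0.103, 0, 0], 0]])

```text
clock: 13.63
tool_pos: [0.5555, 0.0311, 0.0802]
orientation: [180.0, -0.0, -94.5]
force: [-0.3, -0.1, -0.4]
opening: 0.0436
gripper_force: 0.0
```

Emit:
send_rows(deltas=[[[0.002, 0, 0], 0], [[0.004, 0, 0], 0], [[0.006, 0, 0], 0], [[0.008, 0, 0], 0], [[0.01, 0, 0], 0]])

```text
clock: 14.05
tool_pos: [0.5556, 0.0257, 0.0802]
orientation: [-180.0, 0.0, -94.3]
force: [-0.1, 0.8, 0.9]
opening: 0.0437
gripper_force: 0.1
```

Emit:
send_rows(deltas=[[[0, 0, 0], 0], [[-0.02, 0, 0], 0], [[-0.05, 0, 0], 0], [[-0.08, 0, 0], 0], [[-0.11, 0, 0], 0]])

```text
clock: 14.47
tool_pos: [0.5621, 0.1139, 0.0802]
orientation: [180.0, -0.0, -94.4]
force: [0.7, -0.6, -0.2]
opening: 0.044
gripper_force: 0.0
```

```bash
python3 -c "
from h import *
for i in range(3):
  p=report('scene',(.54,-.01))
  p=report('top',(.54,-.01))
cv2.imwrite('pics/t5c.png',cv2.resize(p['color'][110:250,190:410,::-1],None,fx=3.5,fy=3.5))
go(.556,.026,.08,-94.4)
"
```

```text
scene line [ 0.5436 -0.0128] yaw -4.43 [0 0]
red_cylinder [ 0.5378 -0.0129] yaw -2.63 along -0.0058 across -0.0005 res 33.51764705882353 531
top line [ 0.5436 -0.0128] yaw -4.43 [0 0]
red_cylinder [ 0.5379 -0.0125] yaw -2.26 along -0.0057 across -0.0002 res 59.05882352941176 862
scene line [ 0.5436 -0.0128] yaw -4.43 [0 0]
red_cylinder [ 0.5372 -0.0144] yaw -2.26 along -0.0063 across -0.0021 res 29.745098039215684 523
top line [ 0.5436 -0.0128] yaw -4.43 [0 0]
red_cylinder [ 0.5387 -0.0141] yaw -1.79 along -0.0048 across -0.0017 res 77.52549019607844 807
scene line [ 0.5436 -0.0128] yaw -4.43 [0 0]
red_cylinder [ 0.5385 -0.0138] yaw -2.05 along -0.005 across -0.0014 res 38.023529411764706 538
top line [ 0.5436 -0.0128] yaw -4.43 [0 0]
red_cylinder [ 0.5384 -0.0126] yaw -2.98 along -0.0052 across -0.0002 res 56.36078431372549 871
t 15.07 pos [0.5621 0.1124 0.0802] rpy [-180.      0.    -94.41] op 0.0436 F [ 0.3 -0.1  0.1]
shift shares [ 0.1082 -0.0007  0.0003] turn -0.0 mm 86.58903635485161
```

View pics/t5c.png

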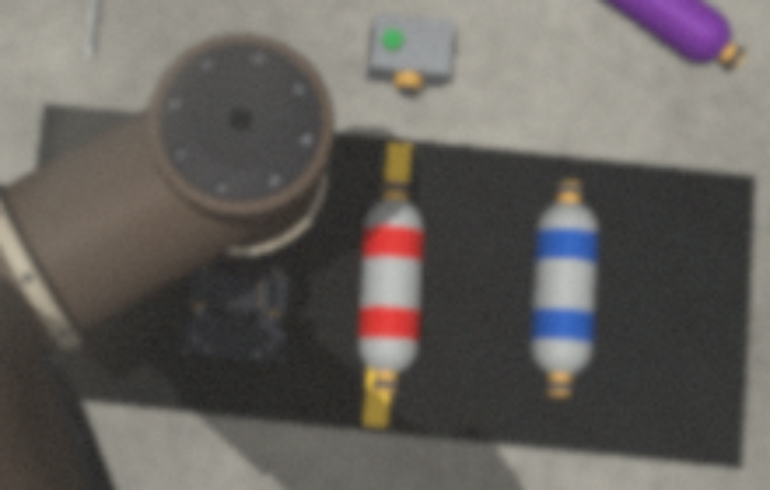

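The cylinder lies along the line at crop (390,285), centred to within about 1 mm with about 2° of yaw. It is at rest, the blue cylinder has not moved and the gripper is clear, so I'm handing in.

```bash
python3 -c "
from plant import ctrl
print(ctrl.close_job())"
```

```text
the job is handed in; nothing more can be done
None
```

The red-banded cylinder was handed in at rest along the yellow line in front of the gas port, centred across it to about 1 mm (about 2° off parallel, 5 mm off the line's midpoint lengthwise), with the blue cylinder unmoved, the gripper clear, and about 15 s used; I have not seen the judge's result.

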